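Press the mosaic gems home, light to dark

TASK

On the mosaic board, gently press three glass gems down into their holes with the fingertips until each is fully home, from light to dark: first the white one, then the sky-blue one, then the navy-blue one. Leave the green gem standing proud, do not pull up or lift anything, and leave everything else where it is.

Things in the scene. Friction and masses are not known exactly. Their poses are not given: they have to be found in the camera images.
- board: Brown fibreboard mosaic frame, 220 mm (its x) by 280 mm (its y), 18 mm thick, lying flat and fixed on the table; origin at the centre of its underside, z up. A round recess 140 mm across, 6 mm deep, is in its middle; small blue glass tiles glued on it reach 22 mm above the table. One gem stands near each of its four corners, 70 mm from the centre along the board's x and 100 mm along its y; which colour is at which corner varies.
- white_top (a point): Centre of the flat top of the white glass gem, a round disc 34 mm across and 8 mm thick on a stem that slides straight down in a tight hole in the board; the point moves with the gem. No glued tile is nearer than 25 mm to the gem's centre.
- white_gem (a joint): How far the white gem is pushed into its socket, m: 0 = 10 mm proud (top 36 mm above the table), 0.010 = home (underside on the board, top 26 mm above the table), negative = pulled up. Starts between 0 and 0.002. About 4 N pushes it, it stays where left and ends at a firm stop. The socket itself is sprung: it gives 1 mm more per 5 N (at most 5 mm) and springs back.
- sky_top (a point): Centre of the flat top of the light sky-blue glass gem, a round disc 34 mm across and 8 mm thick on a stem that slides straight down in a tight hole in the board; the point moves with the gem. No glued tile is nearer than 25 mm to the gem's centre.
- sky_gem (a joint): How far the light sky-blue gem is pushed into its socket, m: 0 = 10 mm proud (top 36 mm above the table), 0.010 = home (underside on the board, top 26 mm above the table), negative = pulled up. Starts between 0 and 0.002. About 4 N pushes it, it stays where left and ends at a firm stop. The socket itself is sprung: it gives 1 mm more per 5 N (at most 5 mm) and springs back.
- navy_top (a point): Centre of the flat top of the dark navy-blue glass gem, a round disc 34 mm across and 8 mm thick on a stem that slides straight down in a tight hole in the board; the point moves with the gem. No glued tile is nearer than 25 mm to the gem's centre.
- navy_gem (a joint): How far the dark navy-blue gem is pushed into its socket, m: 0 = 10 mm proud (top 36 mm above the table), 0.010 = home (underside on the board, top 26 mm above the table), negative = pulled up. Starts between 0 and 0.002. About 4 N pushes it, it stays where left and ends at a firm stop. The socket itself is sprung: it gives 1 mm more per 5 N (at most 5 mm) and springs back.
- green_top (a point): Centre of the flat top of the green glass gem, a round disc 34 mm across and 8 mm thick on a stem that slides straight down in a tight hole in the board; the point moves with the gem. No glued tile is nearer than 25 mm to the gem's centre.
- green_gem (a joint): How far the green gem is pushed into its socket, m: 0 = 10 mm proud (top 36 mm above the table), 0.010 = home (underside on the board, top 26 mm above the table), negative = pulled up. Starts between 0 and 0.002. About 4 N pushes it, it stays where left and ends at a firm stop. The socket itself is sprung: it gives 1 mm more per 5 N (at most 5 mm) and springs back.
- white_socket: Brass socket of the white gem, fixed in the board; origin on the board's upper face (18 mm above the table) on the gem's axis, z up. It carries the gem.
- sky_socket: Brass socket of the light sky-blue gem, fixed in the board; origin on the board's upper face (18 mm above the table) on the gem's axis, z up. It carries the gem.
- navy_socket: Brass socket of the dark navy-blue gem, fixed in the board; origin on the board's upper face (18 mm above the table) on the gem's axis, z up. It carries the gem.
- green_socket: Brass socket of the green gem, fixed in the board; origin on the board's upper face (18 mm above the table) on the gem's axis, z up. It carries the gem.
- chip0: Loose dark-blue glass tile 26 x 22 x 8 mm lying in the recess; origin under its centre. A bystander.
- chip1: Loose light-blue glass tile 26 x 22 x 8 mm lying in the recess; origin under its centre. A bystander.
- chip2: Loose mid-blue glass tile 26 x 22 x 8 mm lying on the table beside the board; origin under its centre. A bystander.
- stick: Loose wooden stick 10 x 120 x 8 mm (long along its y) on the table beyond the board; origin under its centre. A bystander.
- glue_mid (a point): Middle (75 mm up) of the white glue bottle with orange cap, 56 mm across, 150 mm tall, standing. A bystander.
- jar_mid (a point): Middle (42 mm up) of the pale-blue jar with blue cap, 72 mm across, 85 mm tall, standing. A bystander.
- tray: White open tray of spare tiles, 120 x 170 x 30 mm; origin under its centre. A bystander.
- brush: Small brush lying on the table, long along its x; origin under its middle. A bystander.

How it is judged (in metres and radians):
On the way, in this order (a step that is already met when the one before it is completed fails the run):
1. the white gem is home, sky-blue and navy still proud (value of joint white_gem above 0.0085 m and value of joint each of sky_gem, navy_gem below 0.0045 m), for 0.1 s.
2. then the sky-blue gem is home, navy still proud (value of joint each of white_gem, sky_gem above 0.0085 m and value of joint navy_gem below 0.0045 m), for 0.1 s.
3. then the navy-blue gem is home (value of joint each of white_gem, sky_gem, navy_gem above 0.0085 m), for 0.1 s.
At the end, for the whole second after the job is handed in: The white, sky-blue and navy gems are each pushed in at least 8.5 mm of 10 mm, the green gem is within 2 mm of where it started, and every loose bystander is within 30 mm of where it started (all of step 3 and distance of green_top from where it was at the start of the episode below 0.002 m and distance of each of chip0, chip1, chip2, stick, glue_mid, jar_mid, tray, brush from where it was at the start of the episode below 0.03 m); the robot touches nothing.
It fails at once if a gem is pressed hard (over 35 N) (contact force between anything else and white_socket above 35 N or contact force between anything else and sky_socket above 35 N or contact force between anything else and navy_socket above 35 N or contact force between anything else and green_socket above 35 N).
It fails at once if a gem is pushed in (past 4.5 mm) out of turn: sky-blue before white is home, or navy before sky-blue is home ((value of joint sky_gem above 0.0045 m and not (value of joint white_gem above 0.0085 m)) or (value of joint navy_gem above 0.0045 m and not (value of joint sky_gem above 0.0085 m))).
It fails at once if the green gem is pushed in (past 4.5 mm) (value of joint green_gem above 0.0045 m).
It fails at once if a gem is pulled up (2 mm or more above its proud height) (value of joint any of white_gem, sky_gem, navy_gem, green_gem below -0.002 m).
It fails at once if a bystander is lifted or shoved more than 30 mm, or the glue bottle or the jar tipped over (distance of any of chip0, chip1, chip2, stick, glue_mid, jar_mid, tray, brush from where it was at the start of the episode above 0.03 m or angle between any of glue_mid, jar_mid's own z axis and vertical above 0.5 rad).
It also fails if it takes over 45 s, if anything falls off the work surface, if the arm or the gripper's body presses on something with over 40 N, if the wrist force passes 120 N, or if a joint passes its speed limit or range.

ROBOT

A 7-joint arm with a two-finger parallel gripper is mounted at the origin on the work surface. World frame = base frame: x ahead of the robot, y to its left, z up, the work surface at z = 0. Lengths are in mm, angles in degrees, forces in N, time in s.
With the tool pointing down it reaches from about 400 to 900 mm from the base axis. Payload 5.6 kg.
Tool frame: the origin (TCP) lies midway between the tips of the shut fingers; the grasp point (between the pads) lies 19 mm behind it (manip.tcp_to_grasp is the distance from the TCP to the grasp point, in mm); z points along the fingers, y is the line along which they close (so a half turn about z gives the same grasp; the last joint's range is limited). The gripper opens to 92 mm and grips with 3 to 60 N. Pads are 20 mm wide; open, the fingers measure 128 mm over their backs; the gripper's body (75 mm by 189 mm) begins 69 mm behind the grasp point.
Start: joints at [-66.864, 26.786, -0.665, 91.828, 0.344, 61.387, -3.226], TCP at [280.893, 586.181, 214.592] pointing down, gripper open.
Joint ranges: [-144.91, 144.91], [-17.63, 115.5], [-89.93, 88.59], [15.96, 139.68], [-74.01, 254.01], [8.47, 105.57], [-167.45, 167.45]. Speed limits (degrees/s): [147.25, 147.25, 180, 180, 180, 180, 180].

INTERFACE

Orientations are given as [roll, pitch, yaw] about the fixed x, y, z axes, in that order (R = Rz(yaw) Ry(pitch) Rx(roll)).
In Python, from plant import manip gives the robot as it stands. The module is installed in compiled form; this text tells all that it offers.
- The arm moves only by the tool apply_moves, never from a script. Its argument "motion" is a list of rows, each a list of 2 entries, a list of its own where there are three numbers: the shift along the tool's x, y, z in cm, then the turn about the tool's z in rad. A call has 1 to 20 rows; each row shifts and turns the commanded pose from where the row before left it, along the tool's axes as they then stand; what a row does not reach is not made up. A row lasts 1/10 s, in which the tool goes at most 50 mm and 8.59 degrees, less where a joint would pass 70% of its speed; a pose out of reach is approached as far as the arm can. A call is refused whole if a number of a shift passes 5 or a number of a turn 0.15, either way. A call with a gripper value outside its range is refused whole. "claw" is the gripper command: -1 is fully open, 1 is shut, values between are in proportion, set as the call begins (left out, the last holds). The fingers move at their own pace and stop on an object; the grip force is fixed at half the most. Time passes only in rows, so rows that do not move let the fingers close. It gives the time, the measured TCP pose, the force, the opening and the grip force at its end, in the units of the state.
- manip.state(): the state, without advancing time (a new reading comes with each control period).
- manip.read_camera(name): name is "scene" or "top" or "wrist"; returns a dict with "pixels" (384x512x3 uint8, red, green, blue), "K" (3x3 intrinsics, pixels), "distortion" ([k1, k2, p1, p2, k3] as OpenCV has them; the pictures are not rectified), "R" (3x3) and "t" (3): a world point X has camera coordinates R X + t; the wrist camera has in their place "T_tool_cam" (4x4, takes a point from camera to tool coordinates, whose origin is the TCP and whose axes are the flange's). Camera axes: x right, y down, z forward; pixel columns grow to the right and rows downward; lengths in mm; the calibration is good to about 2 mm. A picture is of the moment at which its call begins: read the wrist's pose just before it. There is no depth.
- manip.job_done(): hands the job in; it is judged then, once.
Trained networks look in a picture, given as the dict that the camera call returned (one of the last four; its "shot" number tells which), for a name from the list of things; names that differ only in an ending like _2 or _b are one class to them, and where a whole thing is asked for, a point or a joint stands for the part that bears it (a point fixed in the world has none). Each returns a list of dicts, best first, with "confidence" (0 to 1); they miss things now and then, are a little off and sometimes report something else, mostly with a low value. They report only what shows in the picture. A call takes as long as a camera call.
- manip.boxes_of(label, picture): "point" ([x, y, z] in mm, in the coordinates of the camera as it stood for that picture, good to about 4 mm: the middle of the surface that is visible of it).
The state is a dict: "t": time; "joint_pos": joint angles; "qvel": joint speeds; "joint_torque": joint torques, N m; "tcp_pos": TCP position; "eef_rot": TCP orientation; "wrist_force": force on the tool from outside, world axes, zero at the start; "moment": the same for the moment, N m; "opening": finger opening in mm; "grasp_force": force on a finger pad.
Only numpy, scipy, OpenCV 4.12 (cv2) and the standard library are available. Lean on these libraries where they do the work, as an engineer would, in place of code of your own. Each camera call takes 0.05 s, during which the arm holds its last target. There are 200 camera calls.

## Working session

There is one attempt and no reset: what is moved stays moved. The work goes in short steps, Python scripts to look and compute and a tool call to move; the robot and the scene stay as the last step left them, time stands still between calls to the robot, and variables do not carry over. Pictures are saved under pics/ and viewed, at most 10 in all, crops included, and the job is handed in when it is done.

Besides the shell and the picture viewer there is one more tool, called after "Request:" as name([rows], argument=value, ...), one row to a line, values as JSON. apply_moves: Moves the arm, as the interface text tells. Its arguments: {"type":"object","properties":{"motion":{"type":"array"},"claw":{"type":"number"}},"required":["motion"]}

```bash
mkdir -p pics
cat > h.py <<'E'
from plant import manip
import numpy as np, cv2
def shot(n,save=None):
    p=manip.read_camera(n)
    if save: cv2.imwrite('pics/'+save,p["pixels"][:,:,::-1])
    return p
def px2w(p,uv,z):
    uv=np.array(uv,float).reshape(-1,1,2)
    n=cv2.undistortPoints(uv,np.array(p["K"]),np.array(p["distortion"])).reshape(-1,2)
    R=np.array(p["R"]);t=np.array(p["t"]);c=-R.T@t
    out=[]
    for a in n:
        d=R.T@np.array([a[0],a[1],1]);out.append(c+d*(z-c[2])/d[2])
    return np.array(out)
E
python3 - <<'E'
from h import *
print(manip.state())
p=shot("top","top1.png"); R=np.array(p["R"]);t=np.array(p["t"])
for l in ["white_top","sky_top","navy_top","green_top","board","glue_mid","jar_mid"]:
    for d in manip.boxes_of(l,p)[:2]:
        print(l,round(d["confidence"],2),np.round(R.T@(np.array(d["point"])-t),1))
E
```

```text
{'t': 0.0, 'joint_pos': array([-66.86484783,  26.83667955,  -0.66401297,  91.87987139,
         0.34335659,  61.38681878,  -3.22656147]), 'qvel': array([ 0.03165841,  0.03049117,  0.03367928, -0.00165106, -0.01660357,
        0.07397219,  0.00023388]), 'joint_torque': array([-2.56926478e-04, -5.20563841e+01, -1.22471942e-02, -2.43744153e+01,
       -5.66012459e-02,  1.73038227e-02,  1.53083060e-04]), 'tcp_pos': array([280.66313086, 585.64152681, 213.64023256]), 'eef_rot': array([-1.79898848e+02,  7.07350912e-03,  1.54395760e+02]), 'wrist_force': array([-0.81131668, -0.36601687, -0.73695351]), 'moment': array([0.03078337, 0.01044871, 0.01720556]), 'grasp_force': 0.0, 'opening': 92.10074384063495}
white_top 0.44 [ 644.5 -139.2   33.6]
sky_top 0.49 [459.3  20.8  37.8]
green_top 0.63 [592.   55.   33.6]
green_top 0.31 [ 419.9 -455.1    6.5]
board 0.73 [555.3 -54.9  22.6]
glue_mid 0.91 [464.4 422.   97.6]
jar_mid 0.7 [ 656.6 -406.8   86.7]
jar_mid 0.36 [556.1 -60.   21.3]
```

View pics/top1.png

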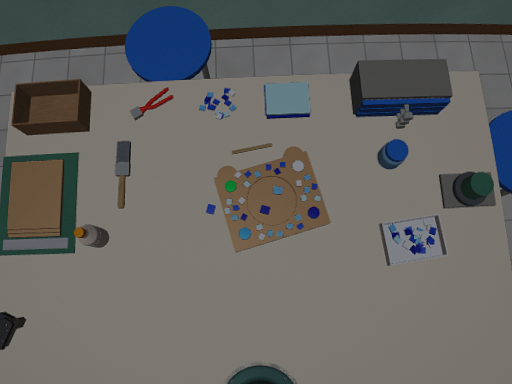

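The top view shows green (230,186), white (298,166), navy (313,213) and sky (245,234); the board is turned slightly. I'll fit the known 140 x 200 mm rectangle to the gems.

Run:
```python
from h import *
p=shot("top"); im=p["pixels"]
hsv=cv2.cvtColor(im,cv2.COLOR_RGB2HSV)
names=["green","white","navy","sky"]
seed=[(230,186),(298,166),(313,213),(245,234)]
uv=[]
for n,(u,v) in zip(names,seed):
    c=im[v-1:v+2,u-1:u+2].reshape(-1,3).mean(0)
    m=(np.linalg.norm(im.astype(float)-c,axis=2)<45).astype(np.uint8)
    k,l,s,cen=cv2.connectedComponentsWithStats(m)
    i=l[v,u]; uv.append(cen[i]); print(n,c.round(),s[i],cen[i])
W=px2w(p,uv,35)[:,:2]; print(W.round(1))
# board coords: edge green-white is 200 long (y)
B=np.array([[70,100],[70,-100],[-70,-100],[-70,100]],float)
a=W-W.mean(0); U,S,Vt=np.linalg.svd(B.T@a); R=(U@np.diag([1,np.linalg.det(U@Vt)])@Vt)
F=B@R+W.mean(0); print(F.round(1),(W-F).round(1)); print(np.degrees(np.arctan2(R[0,1],R[0,0])))
```

```text
green [ 11. 123.  50.] [225 181  11  11 100] [230.08 185.72]
white [126. 129. 134.] [293 160  11  12  99] [297.84848485 165.41414141]
navy [19. 23. 96.] [308 207  11  11 102] [313.20588235 212.04901961]
sky [ 42. 105. 136.] [239 228  12  12 110] [244.32727273 233.19090909]
[[ 596.6   54.6]
 [ 646.5 -139.5]
 [ 510.9 -173.2]
 [ 461.4   20.2]]
[[ 597.    54.7]
 [ 646.4 -139.1]
 [ 510.7 -173.7]
 [ 461.3   20.1]] [[-0.4 -0.1]
 [ 0.1 -0.4]
 [ 0.2  0.5]
 [ 0.1  0.1]]
14.307595418923592
```

Request:
apply_moves([
  [[-1.8,-1.4,0],0],
  [[-3.6,-2.75,0],0],
  [[-3.6,-2.75,0],0],
  [[-3.6,-2.75,0],0],
  [[-3.6,-2.75,0],0],
  [[-3.6,-2.75,0],0],
  [[-3.6,-2.75,0],0],
  [[-3.6,-2.75,0],0],
  [[-3.6,-2.75,0],0],
  [[-3.6,-2.75,0],0],
  [[-3.6,-2.75,0],0],
  [[-3.6,-2.75,0],0],
  [[-3.6,-2.75,0],0],
  [[-3.6,-2.75,0],0],
  [[-3.6,-2.75,0],0],
  [[-3.6,-2.75,0],0],
  [[-3.6,-2.75,0],0],
  [[-3.6,-2.75,0],0],
  [[-1.8,-1.4,0],0],
  [[0,0,0],0],
], claw=1)

```text
t: 2.45
tcp_pos: [651.4, -145.6, 214.3]
eef_rot: [-179.9, 0.1, 154.1]
wrist_force: [0.8, -0.2, -0.6]
opening: 0.6
grasp_force: 0.0
```

```bash
cat >> h.py <<'E'
from scipy.spatial.transform import Rotation as Ro
T={"white":(646.4,-139.1),"sky":(461.3,20.1),"navy":(510.7,-173.7)}
def go(n,z):
    s=manip.state(); R=Ro.from_euler('xyz',s["eef_rot"],degrees=True).as_matrix()
    print(s["t"],s["tcp_pos"].round(1),s["eef_rot"].round(1),s["wrist_force"].round(2),round(s["opening"],1))
    print(n,"tool shift cm",(R.T@(np.array([*T[n],z])-s["tcp_pos"])/10).round(2))
E
python3 - <<'E'
from h import *
go("white",60)
s=manip.state(); p=shot("wrist","w1.png")
M=np.array(p["T_tool_cam"]); R=Ro.from_euler('xyz',s["eef_rot"],degrees=True).as_matrix()
for l in ["white_top"]:
  for d in manip.boxes_of(l,p)[:2]:
    x=M[:3,:3]@np.array(d["point"])+M[:3,3]; print(l,d["confidence"],(R@x+s["tcp_pos"]).round(1))
E
```

```text
2.45 [ 651.4 -145.6  214.3] [-1.799e+02  1.000e-01  1.541e+02] [ 0.79 -0.24 -0.63] 0.6
white tool shift cm [ 0.76  0.4  15.43]
white_top 0.92 [ 646.5 -140.    33.5]
```

View pics/w1.png

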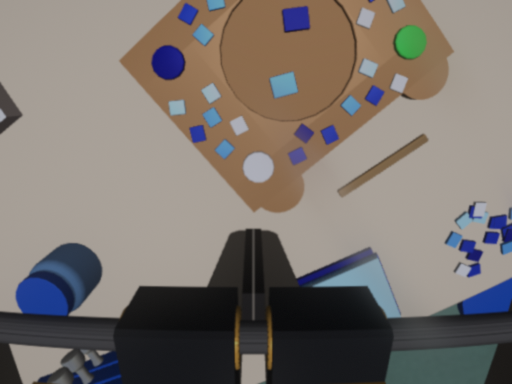

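The wrist view shows the white gem at (258,167), and its position agrees with the top view. The area around it is clear, so I'm going down.

Request:
apply_moves([
  [[0.4,0.2,2.5],0],
  [[0.36,0.2,4.3],0],
  [[0,0,4.3],0],
  [[0,0,3],0],
  [[0,0,1.3],0],
  [[0,0,0],0],
  [[0,0,0],0],
])

```text
t: 3.25
tcp_pos: [647.1, -133.2, 62.1]
eef_rot: [179.9, 0.1, 154.5]
wrist_force: [-1.0, -0.1, 0.6]
opening: 0.8
grasp_force: 0.0
```

```bash
python3 -c "
from h import *
go('white',40)"
```

```text
3.25 [ 647.1 -133.2   62.1] [1.799e+02 1.000e-01 1.545e+02] [-0.95 -0.13  0.59] 0.8
white tool shift cm [-0.19 -0.57  2.21]
```

Request:
apply_moves([
  [[-0.2,-0.5,1.0],0],
  [[0,0,1.0],0],
  [[0,0,0],0],
  [[0,0,0],0],
  [[0,0,0],0],
])

```text
t: 3.75
tcp_pos: [645.9, -139.2, 40.8]
eef_rot: [180.0, 0.0, 154.4]
wrist_force: [0.7, -0.1, -1.1]
opening: 0.4
grasp_force: 0.0
```

```bash
python3 -c "
from h import *
go('white',24)"
```

```text
3.75 [ 645.9 -139.2   40.8] [180.    0.  154.4] [ 0.73 -0.1  -1.07] 0.4
white tool shift cm [-0.04  0.03  1.68]
```

Request:
apply_moves([
  [[0,0,0.2],0],
  [[0,0,0.2],0],
  [[0,0,0.2],0],
  [[0,0,0.2],0],
  [[0,0,0.2],0],
  [[0,0,0.2],0],
  [[0,0,0.2],0],
  [[0,0,0],0],
  [[0,0,0],0],
])

```text
t: 4.65
tcp_pos: [645.8, -139.1, 26.6]
eef_rot: [180.0, 0.0, 154.4]
wrist_force: [0.4, 0.6, 3.0]
opening: 0.4
grasp_force: 1.2
```

Request:
apply_moves([
  [[0,0,0.1],0],
  [[0,0,0.1],0],
  [[0,0,0.05],0],
  [[0,0,0],0],
  [[0,0,0],0],
])

```text
t: 5.15
tcp_pos: [645.8, -139.1, 24.8]
eef_rot: [180.0, 0.0, 154.4]
wrist_force: [-1.8, 1.5, 7.2]
opening: 0.4
grasp_force: 3.8
```

Request:
apply_moves([
  [[0,0,0.1],0],
  [[0,0,0.05],0],
  [[0,0,0],0],
  [[0,0,0],0],
])

```text
t: 5.55
tcp_pos: [645.8, -139.2, 23.9]
eef_rot: [180.0, 0.0, 154.4]
wrist_force: [-3.1, 0.8, 11.9]
opening: 0.1
grasp_force: 5.8
```

The stiffness is now 5 N/mm, so it is on the firm stop: white is home. Lifting and crossing to sky.

Request:
apply_moves([
  [[0,0,-0.5],0],
  [[0,0,-2],0],
  [[0,0,-2],0],
  [[2,0.5,0],0],
  [[3.9,1.1,0],0],
  [[3.9,1.1,0],0],
  [[3.9,1.1,0],0],
  [[3.9,1.1,0],0],
  [[3.9,1.1,0],0],
  [[2,0.4,0],0],
  [[0,0,0],0],
  [[0,0,0],0],
  [[0,0,0],0],
])

```text
t: 6.85
tcp_pos: [462.7, 19.1, 67.7]
eef_rot: [180.0, 0.1, 154.3]
wrist_force: [-0.6, 0.5, 0.0]
opening: 0.6
grasp_force: 0.0
```

Run:
```python
from h import *
go("sky",41)
s=manip.state(); p=shot("wrist","w2.png")
M=np.array(p["T_tool_cam"]); R=Ro.from_euler('xyz',s["eef_rot"],degrees=True).as_matrix()
for l in ["white_top","sky_top","navy_top"]:
  for d in manip.boxes_of(l,p)[:2]:
    x=M[:3,:3]@np.array(d["point"])+M[:3,3]; print(l,d["confidence"],(R@x+s["tcp_pos"]).round(1))
```

```text
6.85 [462.7  19.1  67.7] [1.800e+02 1.000e-01 1.543e+02] [-0.64  0.53  0.04] 0.6
sky tool shift cm [0.17 0.03 2.67]
white_top 0.49 [ 513.2 -169.    37.1]
white_top 0.35 [456.2  22.4  32.4]
sky_top 0.95 [455.6  25.6  35.1]
navy_top 0.85 [ 510.4 -168.2   34.4]
```

View pics/w2.png

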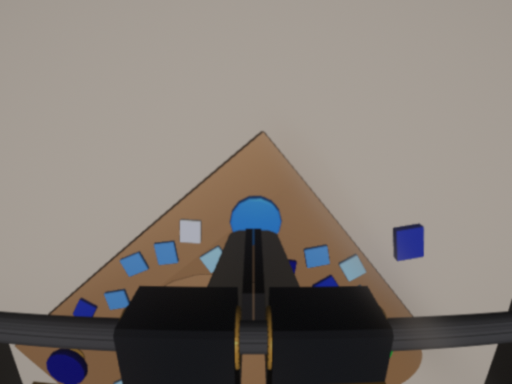

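The wrist view shows the sky gem at (255,220), right under the fingertips and partly hidden by them. That hiding explains the detector's small bias.

Request:
apply_moves([
  [[0.17,0,1.0],0],
  [[0,0,1.2],0],
  [[0,0,0.4],0],
  [[0,0,0],0],
  [[0,0,0],0],
  [[0,0,0],0],
  [[0,0,0],0],
])

```text
t: 7.75
tcp_pos: [460.2, 20.9, 41.9]
eef_rot: [180.0, 0.0, 154.4]
wrist_force: [-0.5, 0.4, 0.9]
opening: 0.4
grasp_force: 0.0
```

Request:
apply_moves([
  [[0,0,0.2],0],
  [[0,0,0.2],0],
  [[0,0,0.2],0],
  [[0,0,0.2],0],
  [[0,0,0.2],0],
  [[0,0,0.2],0],
  [[0,0,0.2],0],
  [[0,0,0.1],0],
  [[0,0,0.1],0],
  [[0,0,0],0],
  [[0,0,0],0],
])

```text
t: 8.85
tcp_pos: [459.9, 20.9, 25.6]
eef_rot: [180.0, 0.0, 154.4]
wrist_force: [-0.1, 0.6, 3.6]
opening: 0.4
grasp_force: 1.7
```

Request:
apply_moves([
  [[0,0,0.1],0],
  [[0,0,0.05],0],
  [[0,0,0],0],
  [[0,0,0],0],
])

```text
t: 9.25
tcp_pos: [459.9, 20.9, 24.5]
eef_rot: [180.0, -0.0, 154.4]
wrist_force: [-2.1, -0.2, 8.3]
opening: 0.2
grasp_force: 4.4
```

Request:
apply_moves([
  [[0,0,0.1],0],
  [[0,0,0],0],
  [[0,0,0],0],
])

```text
t: 9.55
tcp_pos: [459.9, 20.9, 23.7]
eef_rot: [180.0, -0.0, 154.4]
wrist_force: [-3.1, -0.6, 12.2]
opening: 0.5
grasp_force: 6.1
```

Request:
apply_moves([
  [[0,0,-0.5],0],
  [[0,0,-2],0],
  [[0,0,-1.5],0],
  [[-1.3,-1.5,0],0],
  [[-2.6,-3.1,0],0],
  [[-2.6,-3.1,0],0],
  [[-2.6,-3.1,0],0],
  [[-2.6,-3.1,0],0],
  [[-1.3,-1.5,0],0],
  [[0,0,0],0],
  [[0,0,0],0],
  [[0,0,0],0],
  [[0,0,0],0],
])

```text
t: 10.85
tcp_pos: [510.4, -172.5, 63.0]
eef_rot: [180.0, -0.0, 154.5]
wrist_force: [-0.4, -0.3, -0.8]
opening: 0.9
grasp_force: 0.0
```

```bash
python3 -c "
from h import *
go('navy',41)"
```

```text
10.85 [ 510.4 -172.5   63. ] [180.   -0.  154.5] [-0.4  -0.33 -0.77] 0.9
navy tool shift cm [-0.08 -0.1   2.2 ]
```

Request:
apply_moves([
  [[-0.05,-0.05,1.0],0],
  [[0,0,0.9],0],
  [[0,0,0.3],0],
  [[0,0,0],0],
  [[0,0,0],0],
  [[0,0,0],0],
])

```text
t: 11.45
tcp_pos: [510.9, -175.0, 41.2]
eef_rot: [180.0, 0.0, 154.4]
wrist_force: [-0.0, 0.1, 0.3]
opening: 0.2
grasp_force: 0.0
```

Request:
apply_moves([
  [[0,0,0.2],0],
  [[0,0,0.2],0],
  [[0,0,0.2],0],
  [[0,0,0.2],0],
  [[0,0,0.2],0],
  [[0,0,0.2],0],
  [[0,0,0.2],0],
  [[0,0,0.1],0],
  [[0,0,0],0],
  [[0,0,0],0],
])

```text
t: 12.45
tcp_pos: [510.9, -174.9, 26.1]
eef_rot: [180.0, 0.0, 154.4]
wrist_force: [0.1, -0.3, 2.4]
opening: 0.6
grasp_force: 1.3
```

Request:
apply_moves([
  [[0,0,0.1],0],
  [[0,0,0.1],0],
  [[0,0,0],0],
  [[0,0,0],0],
])

```text
t: 12.85
tcp_pos: [510.9, -174.9, 24.6]
eef_rot: [180.0, 0.0, 154.4]
wrist_force: [-1.0, 1.5, 8.0]
opening: 0.5
grasp_force: 4.1
```

Request:
apply_moves([
  [[0,0,0.1],0],
  [[0,0,0],0],
  [[0,0,0],0],
])

```text
t: 13.15
tcp_pos: [510.9, -174.9, 23.9]
eef_rot: [180.0, 0.0, 154.4]
wrist_force: [-2.8, 1.1, 11.4]
opening: 0.3
grasp_force: 5.7
```

Request:
apply_moves([
  [[0,0,-0.5],0],
  [[0,0,-2],0],
  [[0,0,-4],0],
  [[0,0,-4],0],
  [[0,0,-4],0],
  [[0,0,-2],0],
  [[3.5,0,0],0],
  [[3.5,0,0],0],
  [[0,0,0],0],
  [[0,0,0],0],
  [[0,0,0],0],
])

```text
t: 14.25
tcp_pos: [448.6, -145.0, 188.2]
eef_rot: [-180.0, 0.1, 154.4]
wrist_force: [-1.1, 0.3, -0.1]
opening: 0.3
grasp_force: 0.0
```

Run:
```python
from h import *
s=manip.state(); p=shot("wrist","w3.png")
M=np.array(p["T_tool_cam"]); R=Ro.from_euler('xyz',s["eef_rot"],degrees=True).as_matrix()
for l in ["white_top","sky_top","navy_top","green_top"]:
  for d in manip.boxes_of(l,p)[:1]:
    x=M[:3,:3]@np.array(d["point"])+M[:3,3]; print(l,d["confidence"],(R@x+s["tcp_pos"]).round(1))
shot("scene","s3.png")
```

```text
white_top 0.17 [460.9  22.1  26. ]
sky_top 0.62 [459.   19.8  25.9]
navy_top 0.66 [460.3  22.5  23.4]
green_top 0.72 [598.2  48.4  31.7]
```

View pics/s3.png

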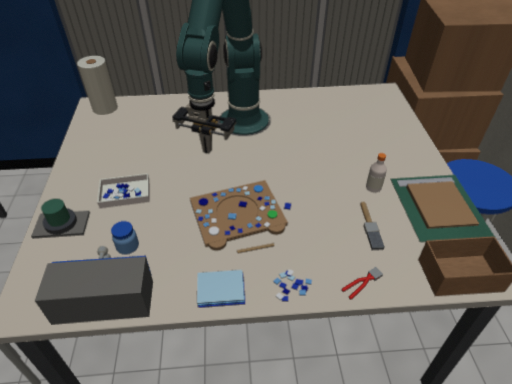

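The scene view shows the gems at (203,202), (214,231), (259,189) and (272,214), with nothing disturbed and the arm clear. Each press ended on the firm stop, so I'm handing in.

```bash
python3 -c "
from plant import manip
print(manip.job_done())"
```

```text
the job is handed in; nothing more can be done
None
```

I pressed the white, sky-blue and navy gems down to their firm stops in that order, at about 12 N each, without touching the green gem or the bystanders, and handed the job in; no verdict came back.

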